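# Height check of two vial blocks under the gauge's bridge bar

## Task

Check both vial blocks on the height gauge: push each one gently along its lane, under the bridge bar. The block that clears the bar goes on until it sits fully home against the end stop and stays there; the one whose caps come up against the bar must not be forced: draw it back out and set it down upright in the empty reject tray, without dropping it. Leave the other things alone.

Things in the scene. Friction and masses are not known exactly. Their poses are not given: they have to be found in the camera images.
- gauge: Fixed slick aluminium plate 8 mm thick, own x -150 to 100 mm along the lanes (away from robot), 210 mm along y, yaw up to 15 deg. Two lanes, centres y = +50 and -50, floor 8 mm above table, 50 mm wide between rails 10 mm high (x -145 to 80). Blocks start one per lane, short of the bar. Origin: on the table, z up.
- bridge_bar: Steel bar fixed over both lanes, 8 mm deep along x, underside 46 mm above the lane floor, top 66 mm above table; posts at y = +-96 mm. Origin: on the table under its near face (gauge x = 20 mm). Axes as gauge. Too tall a block stops with its foremost caps on the near face (block origin at gauge x = -22.5). Bears at most 20 N.
- end_stop: Steel strip fixed across the far end of both lanes, top 32 mm above table. Origin: on the table under its near face (gauge x = 80 mm). Axes as gauge. A block fully home touches it with its front end: block origin at gauge x = 32.5, rear end still 35 mm on the robot's side of the bar. Bears at most 20 N.
- block_1: Loose aluminium block 95 (x) x 44 (y) x 36 mm, 0.22 to 0.4 kg, +x end to the bar. Six black vial caps on its front half, foremost 5 mm from the front end; rear top bare. Caps reach 44 mm on one block, 48 mm on the other (either one, either lane). Slides at about 0.5 to 3 N; push mid rear face, near its top, lest it tip. Origin: underside centre, z up.
- block_2: The other block, in the other lane; all as said of block_1. Which of the two has the caps at 48 mm (too tall for the bar) is not told: find out by pushing.
- reject_tray: Fixed empty open white plastic tray, left or right of the gauge: 145 mm along own x, 125 mm along own y, 28 mm high, walls 4 mm, inner floor about 4 mm above the table. Origin: centre of the underside, z up.
- vial_box: Bystander: closed cardboard box with a paper-white lid, 134 x 104 x 51 mm, across the gauge from the tray. Origin: centre of the underside. Leave alone.
- solvent_bottle: Bystander: amber bottle, 70 mm across, 150 mm high, standing. Origin: centre of the underside. Leave alone.
- wrench: Bystander: a steel wrench lying flat on the table, left of and beyond the gauge. Leave alone.
- mouse: Bystander: black computer mouse about 100 x 60 x 32 mm. Origin: centre of the underside. Leave alone.
Not all that is in view belongs to the job. Leave any turquoise or yellow look-alike of the block_2 alone. What is shaped like the block_1 but blue is not meant.

How it is judged (in metres and radians):
On the way:
1. the tall block has been pushed along its lane up against the bridge bar (contact force between block_1 and bridge_bar above 0.5 N and x of block_1 in the frame of gauge above -0.03 m and z of block_1 in the frame of gauge below 0.014 m), for 0.05 s.
At the end, for the whole second after the job is handed in: The block that clears sits flat in its lane, past the bar, with its front end within 2 mm of the end stop; the tall block stands upright and flat on the inner floor of the reject tray (within 50 mm of its centre and 0.06 rad of upright); both are released and at rest (x of block_2 in the frame of gauge between 0.0305 and 0.035 m and z of block_2 in the frame of gauge between 0.005 and 0.011 m and angle between each of block_2, block_1's own z axis and vertical below 0.06 rad and z of block_1 in the frame of reject_tray between 0.001 and 0.008 m and horizontal distance between block_1 and reject_tray below 0.05 m and linear speed of each of block_1, block_2 below 0.02 m/s); the robot touches nothing.
It fails at once if more than 20 N on the bridge bar (contact force between anything else and bridge_bar above 20 N).
It fails at once if more than 20 N on the end stop (contact force between anything else and end_stop above 20 N).
It fails at once if a block dropped or thrown (moving faster than 0.6 m/s out of the gripper) ((linear speed of block_1 above 0.6 m/s and contact force between the fingers and block_1 below 0.1 N) or (linear speed of block_2 above 0.6 m/s and contact force between the fingers and block_2 below 0.1 N)).
It fails at once if a bystander disturbed (moved more than 15 mm) (distance of any of vial_box, solvent_bottle, wrench, mouse from where it was at the start of the episode above 0.015 m).
It also fails if it takes over 70 s, if anything falls off the work surface, if the arm or the gripper's body presses on something with over 40 N, if the wrist force passes 120 N, or if a joint passes its speed limit or range.

## Robot

A 7-joint arm with a two-finger parallel gripper is mounted at the origin on the work surface. World frame = base frame: x ahead of the robot, y to its left, z up, the work surface at z = 0. Lengths are in m, angles in degrees, forces in N, time in s.
With the tool pointing down it reaches from about 0.35 to 0.775 m from the base axis. Payload 3.1 kg.
Tool frame: the origin (TCP) lies on the centre line of the jaws, within the pads' length; the fingertips stand 17 mm ahead of it and the grasp point (between the pads) lies 2 mm behind it (robot.tip_reach is the distance from the TCP to the fingertips, in m); z points along the fingers, y is the line along which they close (so a half turn about z gives the same grasp; the last joint's range is limited). The gripper opens to 85 mm and grips with 20 to 120 N. Pads are 22 mm wide; open, the fingers measure 114 mm over their backs; the gripper's body (76 mm by 85 mm) begins 54 mm behind the grasp point. The pads swing forward as they close: fully open they stand 13 mm farther back than shut.
Start: joints at [-71.889, 17.813, 0.802, 86.603, -0.252, 75.585, -1.558], TCP at [0.193, 0.515, 0.248] pointing down, gripper open.
Joint ranges: [-154.91, 154.91], [-16.99, 109.72], [-72.82, 74.43], [7.12, 147.25], [-82.49, 262.49], [11.32, 116.49], [-174.64, 174.64]. Speed limits (degrees/s): [159.86, 159.86, 180, 180, 180, 180, 180].

## Interface

Orientations are given as [roll, pitch, yaw] about the fixed x, y, z axes, in that order (R = Rz(yaw) Ry(pitch) Rx(roll)).
In Python, from station import robot, fingers, vision, workorder, recognise gives the robot as it stands. Calls block until the motion is done:
- robot.move_to(position, orientation): joint-space move of the TCP to a pose.
- robot.line_to(position, orientation=None, velocity=0.15, f_stop=None): straight line of the TCP; orientation=None keeps the orientation; velocity is the mean speed in m/s. With f_stop (N) it stops when the force on the tool has changed by that much, and returns True; else False.
- robot.move_j(angles): joint-space move.
- fingers.gripper_to(opening, force=None): opening from 0.0 (shut) to 1.0 (fully open); force is the grip in N (None keeps the last); returns when the fingers have stopped.
- robot.pause(seconds).
- robot.inverse_kinematics(position, orientation): joint angles nearest the present ones, or None.
- vision.grab_frame(name): name is "scene" or "top" or "wrist"; returns the picture (400x640x3 uint8, red, green, blue); there is no depth.
- vision.calibration(name): a dict with "mtx" (3x3 intrinsics, pixels), "extrinsics" (4x4, takes a point from world to camera coordinates); the wrist camera has in their place "T_tool_cam" (4x4, takes a point from camera to tool coordinates, whose origin is the TCP and whose axes are the flange's). Camera axes: x right, y up, looking along -z (the intrinsics and any distortion apply to the point x, -y, -z); pixel columns grow to the right and rows downward; lengths in m; the calibration is good to about 2 mm. A picture is of the moment at which its call begins: read the wrist's pose just before it. calibration takes no time and is no camera call.
A pose or a line that the arm cannot do raises robot.PlanningError and nothing moves.
- workorder.close_job(): hands the job in; it is judged then, once.
Trained networks look in the newest picture that a camera, given by its name, has taken for a name from the list of things; names that differ only in an ending like _2 or _b are one class to them, and where a whole thing is asked for, a point or a joint stands for the part that bears it (a point fixed in the world has none). Each returns a list of dicts, best first, with "p" (0 to 1); they miss things now and then, are a little off and sometimes report something else, mostly with a low value. They report only what shows in the picture. A call takes as long as a camera call. They do not tell look-alikes from the thing itself.
- recognise(label, camera): "rect" ([centre column, centre row, width, height] in pixels, round what is visible of it).
Readings, each from a call of its own:
- robot.current_time_s(): time.
- robot.current_joint_positions(): joint angles.
- robot.current_dq(): joint speeds.
- robot.current_joint_torque(): joint torques, N m.
- robot.current_tool_pos(): TCP position.
- robot.current_eef_rot(): TCP orientation.
- robot.current_contact_force(): force on the tool from outside, world axes, zero at the start.
- robot.current_torque(): the same for the moment, N m.
- robot.current_finger_gap(): opening from 0.0 (shut) to 1.0 (fully open).
- robot.current_gripper_force(): force on a finger pad.
Only numpy, scipy, OpenCV 4.12 (cv2) and the standard library are available. Lean on these libraries where they do the work, as an engineer would, in place of code of your own. Each camera call takes 0.05 s, during which the arm holds its last target. There are 200 camera calls.

## Working session

There is one attempt and no reset: what is moved stays moved. The work goes in short steps, each a Python script; the robot and the scene stay as the last script left them, time stands still between calls to the robot, and variables do not carry over. Pictures are saved under pics/ and viewed, at most 10 in all, crops included, and the job is handed in when it is done.

```bash
mkdir -p pics; ls
python3 - <<'E'
from station import robot, fingers, vision, workorder, recognise
import cv2,numpy as np
np.set_printoptions(precision=4,suppress=True)
for n in("top","scene"):
    cv2.imwrite(f"pics/{n}0.png",vision.grab_frame(n)[:,:,::-1]); c=vision.calibration(n); print(n,c)
    for l in("gauge","bridge_bar","end_stop","block_1","reject_tray","vial_box","solvent_bottle","mouse","wrench"):
        print(l,[(round(d['p'],2),np.round(d['rect']).tolist()) for d in recognise(l,n)][:4])
print(vision.calibration("wrist"),robot.current_eef_rot(),robot.current_time_s())
E
```

```text
pics
top {'mtx': array([[396.7105,   0.    , 315.2382],
       [  0.    , 396.7105, 206.0567],
       [  0.    ,   0.    ,   1.    ]]), 'extrinsics': array([[-0.0116, -0.9999, -0.0096, -0.0668],
       [ 0.9841, -0.0131,  0.1771, -0.5753],
       [-0.1772, -0.0073,  0.9841, -1.2954],
       [ 0.    ,  0.    ,  0.    ,  1.    ]])}
gauge [(0.69, [287.0, 218.0, 73.0, 81.0]), (0.4, [379.0, 219.0, 44.0, 48.0])]
bridge_bar [(0.61, [303.0, 224.0, 16.0, 31.0]), (0.5, [281.0, 201.0, 58.0, 22.0]), (0.47, [214.0, 221.0, 42.0, 46.0])]
end_stop [(0.58, [278.0, 186.0, 45.0, 13.0])]
block_1 [(0.96, [347.0, 272.0, 29.0, 18.0]), (0.88, [272.0, 226.0, 14.0, 31.0]), (0.69, [268.0, 149.0, 25.0, 30.0]), (0.68, [302.0, 223.0, 18.0, 28.0])]
reject_tray [(0.66, [379.0, 219.0, 42.0, 46.0]), (0.63, [303.0, 224.0, 18.0, 28.0])]
vial_box [(0.69, [212.0, 221.0, 42.0, 46.0]), (0.49, [280.0, 201.0, 57.0, 20.0])]
solvent_bottle [(0.66, [406.0, 178.0, 27.0, 22.0])]
mouse [(0.65, [446.0, 256.0, 23.0, 31.0])]
wrench [(0.55, [201.0, 177.0, 16.0, 49.0])]
scene {'mtx': array([[418.1901,   0.    , 321.0248],
       [  0. 
[... 513 characters left out ...]
]), (0.82, [382.0, 206.0, 20.0, 31.0]), (0.81, [314.0, 143.0, 34.0, 26.0])]
reject_tray [(0.89, [253.0, 175.0, 60.0, 53.0])]
vial_box [(0.82, [460.0, 236.0, 62.0, 66.0])]
solvent_bottle [(0.68, [192.0, 192.0, 36.0, 50.0]), (0.6, [358.0, 249.0, 72.0, 16.0])]
mouse [(0.94, [206.0, 127.0, 25.0, 26.0])]
wrench [(0.77, [468.0, 307.0, 37.0, 68.0])]
{'mtx': array([[359.353 ,   0.    , 318.4903],
       [  0.    , 359.353 , 194.7239],
       [  0.    ,   0.    ,   1.    ]]), 'T_tool_cam': array([[-0.0005,  0.9442,  0.3294,  0.0848],
       [ 1.    ,  0.0007, -0.0004, -0.0003],
       [-0.0006,  0.3294, -0.9442, -0.125 ],
       [ 0.    ,  0.    ,  0.    ,  1.    ]])} [179.997    0.0013 159.5035] 1.0
```

View pics/top0.png

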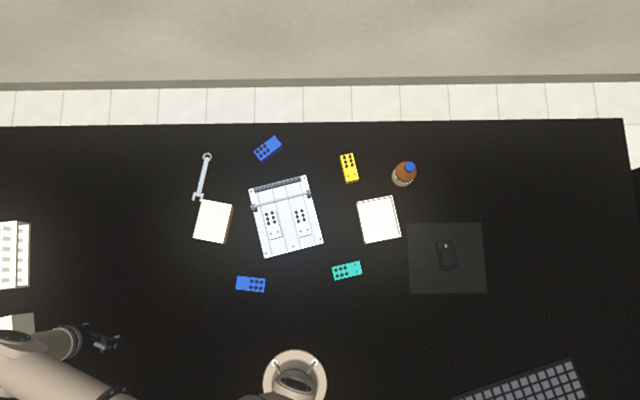

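View pics/scene0.png

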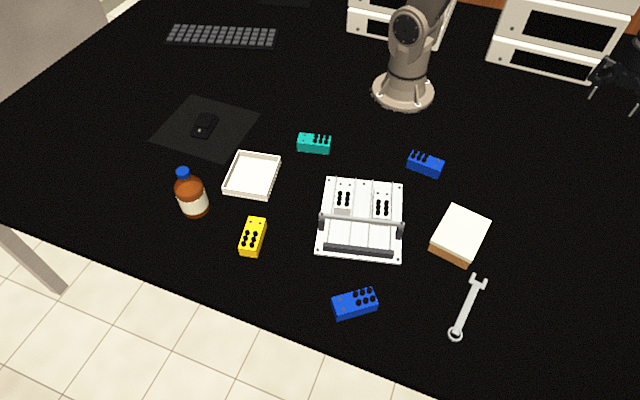

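Top view: the gauge is at about (286,217) with blocks at (272,226) and (302,223). The open tray is on the right at (379,219), the closed box on the left at (212,221). The blue, yellow and teal look-alikes are outside the gauge. Next I'll take a closer look with the wrist camera.

```bash
cat > h.py <<'E'
from station import robot, fingers, vision, workorder, recognise
import cv2, numpy as np
from scipy.spatial.transform import Rotation as R
np.set_printoptions(precision=4,suppress=True)
def cam(n):
    """K, world->camera(4x4)"""
    c=vision.calibration(n)
    if "extrinsics" in c: return c["mtx"],c["extrinsics"]
    T=np.eye(4); T[:3,:3]=R.from_euler("xyz",robot.current_eef_rot(),degrees=True).as_matrix(); T[:3,3]=robot.current_tool_pos()
    return c["mtx"],np.linalg.inv(T@c["T_tool_cam"])
def ray(c,px,z):
    K,E=c; d=np.array([(px[0]-K[0,2])/K[0,0],-(px[1]-K[1,2])/K[1,1],-1])
    Ei=np.linalg.inv(E); o=Ei[:3,3]; d=Ei[:3,:3]@d
    return (o+d*(z-o[2])/d[2])
def proj(c,p):
    K,E=c; q=E[:3,:3]@np.asarray(p).T+E[:3,3:4]
    return np.array([K[0,2]+K[0,0]*q[0]/-q[2],K[1,2]-K[1,1]*q[1]/-q[2]]).T
E
python3 - <<'E'
from h import *
c=cam("top")
for n,px,z in(("g00",(265,257),.008),("g10",(249,188),.008),("g01",(323,243),.008),("g11",(306,176),.008),("b1",(272,226),.04),("b2",(302,223),.04),("tray",(379,219),.028),("box",(212,221),.05)): print(n,ray(c,px,z))
print(robot.tip_reach)
g=(ray(c,(265,257),.008)+ray(c,(323,243),.008))/2; g2=(ray(c,(249,188),.008)+ray(c,(306,176),.008))/2
m=(g+g2)/2
for yaw in(13,193): print(yaw,robot.inverse_kinematics([m[0],m[1],.3],[180,0,yaw]))
q=[m[0]-.03,m[1]-.06,.30]
robot.move_to(q,[180,0,193]); robot.pause(.3)
c=cam("wrist"); im=vision.grab_frame("wrist"); np.savez("w0.npz",im=im,K=c[0],E=c[1]); cv2.imwrite("pics/w0.png",im[:,:,::-1])
for l in("gauge","bridge_bar","end_stop","block_1","reject_tray"):
    print(l,[(round(d['p'],2),np.round(d['rect']).tolist()) for d in recognise(l,"wrist")][:4])
print(robot.current_tool_pos(),robot.current_time_s())
E
```

```text
g00 [0.4069 0.1007 0.008 ]
g10 [0.6502 0.16   0.008 ]
g01 [ 0.4524 -0.0989  0.008 ]
g11 [ 0.6911 -0.0421  0.008 ]
b1 [0.5095 0.0737 0.04  ]
b2 [ 0.5185 -0.0283  0.04  ]
tray [ 0.5305 -0.2918  0.028 ]
box [0.5279 0.2758 0.05  ]
0.017
13 [-35.7569  19.6707  42.7127  82.0264 -13.2876  83.4356 -70.2097]
193 [-27.6216  17.9467  30.8115  81.7287  -9.1534  82.8176 106.1019]
gauge [(0.97, [366.0, 174.0, 191.0, 208.0])]
bridge_bar [(0.63, [369.0, 226.0, 189.0, 34.0])]
end_stop [(0.66, [361.0, 268.0, 134.0, 17.0])]
block_1 [(0.93, [535.0, 18.0, 115.0, 36.0]), (0.89, [159.0, 266.0, 50.0, 84.0]), (0.87, [362.0, 350.0, 78.0, 65.0]), (0.78, [320.0, 153.0, 42.0, 92.0])]
reject_tray [(0.8, [82.0, 104.0, 152.0, 141.0])]
[ 0.5202 -0.0301  0.3   ] 3.875
```

View pics/w0.png

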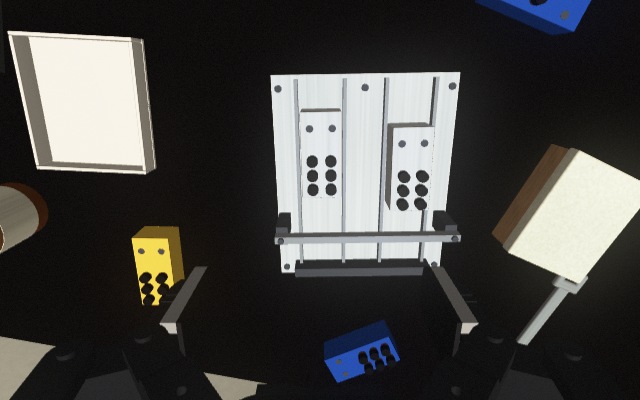

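The gauge's near corners are at (271,76) and (460,72), far corners near (282,273) and (441,270). The block rears are at (321,110) and (413,126), and the tray is at the upper left. I'll fit the poses by least squares from two enlarged crops.

Run:
```python
import numpy as np,cv2
im=np.load("w0.npz")["im"][:,:,::-1]
cv2.imwrite("pics/crop.png",np.hstack([cv2.resize(im[65:285,260:470],None,fx=2.6,fy=2.6,interpolation=cv2.INTER_CUBIC)]))
g=cv2.cvtColor(im,cv2.COLOR_BGR2GRAY)
for n,p in dict(nl=(271,76),nr=(460,72),fl=(282,273),fr=(441,270),t1=(9,32),t2=(142,39),t3=(154,173),t4=(37,167)).items():
    print(n,cv2.cornerSubPix(g,np.float32([[p]]),(4,4),(-1,-1),(3,40,.01))[0,0])
```

```text
nl [269.8825   74.66752]
nr [459.77576   71.599075]
fl [281.53693 271.7091 ]
fr [441. 270.]
t1 [ 6.60519 30.58163]
t2 [141.95013   38.581314]
t3 [154. 173.]
t4 [ 36.352036 167.9785  ]
```

View pics/crop.png

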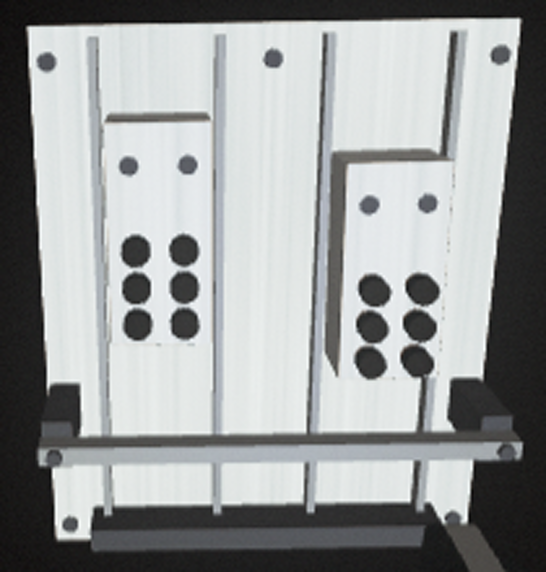

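Run:
```python
from h import *
from scipy.optimize import least_squares
d=np.load("w0.npz"); c=(d["K"],d["E"])
def fit(P,z,px,x0):
    def pts(s):
        a=s[2]; M=np.array([[np.cos(a),-np.sin(a)],[np.sin(a),np.cos(a)]])
        return np.c_[np.array(P)@M.T+s[:2],np.full(len(P),z)]
    r=least_squares(lambda s:(proj(c,pts(s))-px).ravel(),x0); print(r.x,np.rad2deg(r.x[2]),"res",r.fun); return r.x
g=fit([(-.15,-.105),(-.15,.105),(.1,-.105),(.1,.105)][:3],.008,[(270.8,75.4),(460,71.9),(281.9,273)],[.55,.03,.23])
t=fit([(-.0725,-.0625),(-.0725,.0625),(.0725,.0625),(.0725,-.0625)],.028,[(7.5,31),(142.5,38.5),(155,173),(36.5,167.5)],[.53,-.29,.1])
t=fit([(-.0725,-.0625),(-.0725,.0625),(.0725,.0625)],.028,[(7.5,31),(142.5,38.5),(155,173)],[.53,-.29,.1])
a=g[2]; M=np.array([[np.cos(a),-np.sin(a)],[np.sin(a),np.cos(a)]])
for n,px,z in(("blkR_L",(300.4,111.5),.044),("",(341.2,111.2),.044),("front",(301.5,196.9),.044),("blkL",(393.5,126.9),.044),("",(434.2,126.2),.044),("bar",(274.6,236.9),.066),("bar",(460.8,233.5),.066),
 ("t1",(8,32),.028),("t2",(142,39),.028),("t3",(155,173),.028),("t4",(37,167),.028)):
    p=ray(c,px,z)[:2]; print(n,p,(p-g[:2])@M)
```

```text
[0.5758 0.0385 0.2452] 14.04863194500462 res [-0.8549  0.029   1.0303 -0.0958 -0.216   0.3465]
[ 0.531  -0.2845  0.1646] 9.43231710645865 res [ 5.1874 -1.8511 -4.7948 -0.9151 -4.3039  1.7756  3.7954  0.6749]
[ 0.5312 -0.2827  0.185 ] 10.601401825816875 res [ 5.8907  0.0928 -4.5814 -1.7259 -1.5118  1.2716]
blkR_L [ 0.482  -0.0581] [-0.1144 -0.071 ]
 [ 0.4722 -0.0169] [-0.1139 -0.0286]
front [ 0.5739 -0.0372] [-0.0202 -0.073 ]
blkL [0.4755 0.0408] [-0.0967  0.0266]
 [0.4651 0.0823] [-0.0967  0.0694]
bar [ 0.6185 -0.0569] [ 0.0183 -0.103 ]
bar [0.5683 0.1417] [0.0178 0.1019]
t1 [ 0.4735 -0.3628] [-0.1966 -0.3645]
t2 [ 0.4496 -0.2304] [-0.1877 -0.2303]
t3 [ 0.589  -0.2064] [-0.0466 -0.2408]
t4 [ 0.6122 -0.3379] [-0.0561 -0.374 ]
```

```bash
cat >> h.py <<'E'
G=np.array([.5758,.0385]); A=np.deg2rad(14.05); YAW=194.05
M=np.array([[np.cos(A),-np.sin(A)],[np.sin(A),np.cos(A)]])
def W(x,y,z): return [*(G+M@[x,y]),z]
def gx(): return M.T@(np.array(robot.current_tool_pos())[:2]-G)
def push(y,x0,f=4.5,x1=-.005,z=.051):
    robot.move_to(W(x0,y,.15),[180,0,YAW]); robot.line_to(W(x0,y,z),velocity=.1)
    hit=robot.line_to(W(x1,y,z),velocity=.025,f_stop=f); robot.pause(.3)
    print("hit",hit,"tool",gx(),"F",M.T@np.array(robot.current_contact_force())[:2],robot.current_time_s())
E
python3 - <<'E'
from h import *
fingers.gripper_to(0.0)
push(-.05,-.160)
E
```

```text
hit True tool [-0.0292 -0.0495] F [ 0.0011 -0.6278] 11.3667
```

Run:
```python
from h import *
for f in(5,8):
    hit=robot.line_to(W(-.005,-.05,.051),velocity=.02,f_stop=f); print(hit,gx(),M.T@np.array(robot.current_contact_force())[:2])
    robot.pause(.2); print(gx(),M.T@np.array(robot.current_contact_force())[:2])
robot.line_to(W(-.09,-.05,.051),velocity=.06); robot.line_to(W(-.09,-.05,.15),velocity=.15)
push(.049,-.145)
c=cam("wrist"); im=vision.grab_frame("wrist"); np.savez("w1.npz",im=im,K=c[0],E=c[1]); cv2.imwrite("pics/w1.png",im[:,:,::-1])
```

```text
True [-0.0277 -0.0493] [ 0.6064 -0.5399]
[-0.0284 -0.049 ] [-0.1843 -0.1204]
True [-0.0276 -0.049 ] [0.5857 0.5429]
[-0.0284 -0.0487] [-0.8321 -0.9189]
hit True tool [-0.0837  0.0493] F [ 0.5859 -0.3607] 19.3833
```

View pics/w1.png

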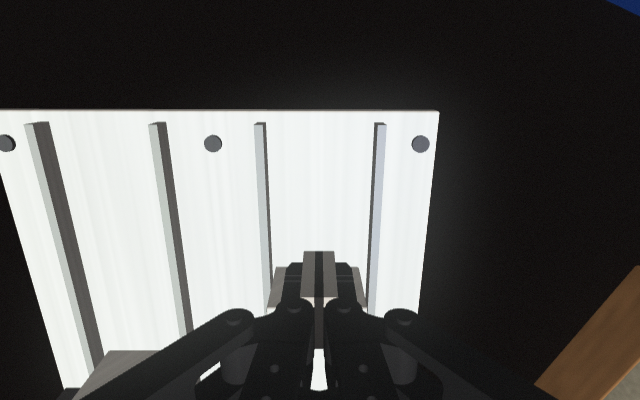

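Block 2, in the right lane, cleared and is home: the tool stopped at -0.028. The left block stopped exactly 55 mm short of that, so it is the tall one, resting on the bar. I'll do one slow press to make sure of contact, then grasp it.

Run:
```python
from h import *
hit=robot.line_to(W(-.06,.049,.051),velocity=.006,f_stop=5); print(hit,gx(),robot.current_contact_force()); robot.pause(.2)
robot.line_to(W(-.13,.049,.051),velocity=.08); robot.line_to(W(-.13,.049,.13),velocity=.15)
fingers.gripper_to(0.8)
robot.line_to(W(-.0325,.049,.13),velocity=.15)
hit=robot.line_to(W(-.0325,.049,.039),velocity=.05,f_stop=4); print("down",hit,robot.current_tool_pos())
if not hit:
    print("F0",robot.current_contact_force())
    fingers.gripper_to(0.0,force=50); robot.pause(.2)
    print(robot.current_finger_gap(),robot.current_gripper_force(),robot.current_contact_force(),gx())
print(robot.current_time_s())
c=cam("scene"); im=vision.grab_frame("scene"); cv2.imwrite("pics/s1.png",cv2.resize(im[100:320,220:500,::-1],None,fx=2.6,fy=2.6))
```

```text
True [-0.0825  0.0494] [-0.624  -0.2207 -0.02  ]
down False [0.5326 0.0782 0.0393]
F0 [-1.0325  0.0021 -0.1487]
0.5048139643787001 54.22876954078674 [-1.3705 -0.5316  5.1379] [-0.0324  0.0488]
26.2333
```

View pics/s1.png

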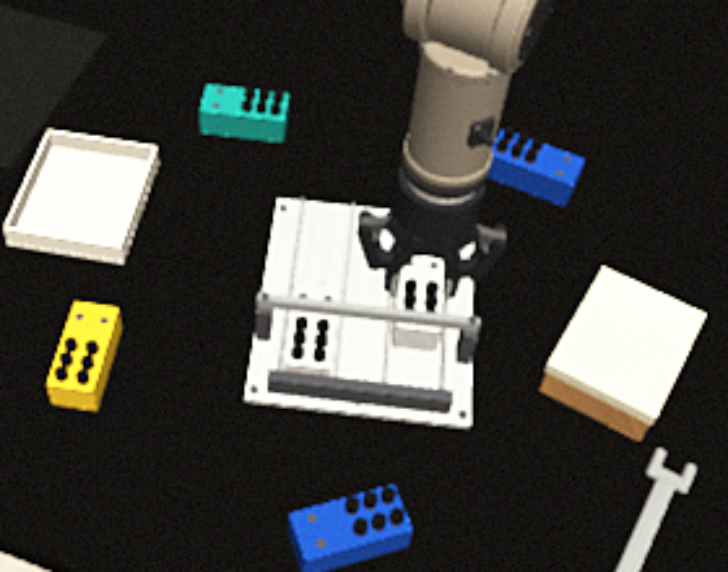

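Run:
```python
from h import *
robot.line_to(W(-.085,.049,.0395),velocity=.05)
robot.line_to(W(-.085,.049,.16),velocity=.1)
print(robot.current_finger_gap(),robot.current_contact_force())
a=np.deg2rad(10); t=np.array([.531,-.284])-.010*np.array([np.cos(a),np.sin(a)])
robot.line_to([*t,.16],[180,0,190],velocity=.15)
robot.line_to([*t,.065],velocity=.08); robot.pause(.3)
im=vision.grab_frame("scene"); cv2.imwrite("pics/s2.png",cv2.resize(im[100:250,180:400,::-1],None,fx=3.5,fy=3.5))
print(robot.current_finger_gap(),robot.current_contact_force(),robot.current_tool_pos(),robot.current_time_s())
```

```text
0.5015713903150317 [ 0.0684 -0.1036 -3.2166]
0.5055904460658417 [ 0.1556 -0.0616 -3.7213] [ 0.5213 -0.2857  0.0652] 33.0333
```

View pics/s2.png

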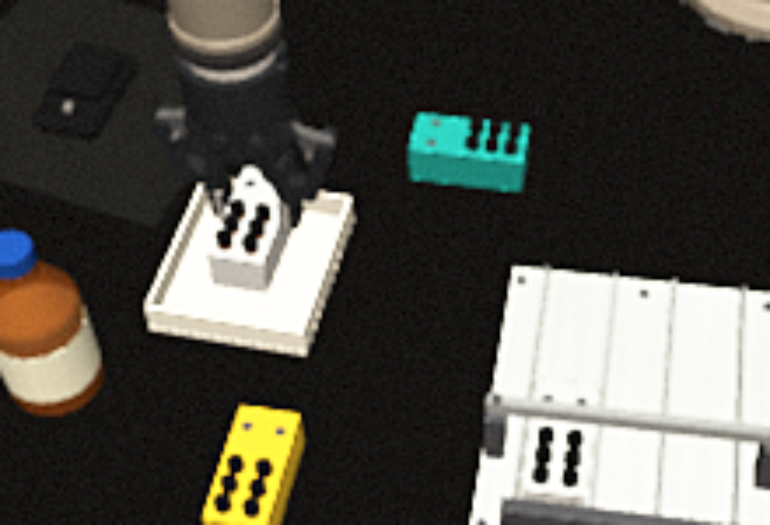

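Block 1 hangs level over the tray, and block 2 is up at the end stop. I'll lower block 1 until it touches, then release it.

Run:
```python
from h import *
p=robot.current_tool_pos()
robot.line_to([p[0],p[1],.040],velocity=.05)
hit=robot.line_to([p[0],p[1],.028],velocity=.01,f_stop=2.5); print(hit,robot.current_tool_pos(),robot.current_contact_force())
fingers.gripper_to(0.68,force=20); robot.pause(.3)
robot.line_to([p[0],p[1],.2],velocity=.12)
robot.line_to([p[0]-.08,p[1]+.09,.27],velocity=.15); robot.pause(.2)
c=cam("wrist"); im=vision.grab_frame("wrist"); cv2.imwrite("pics/w2.png",im[:,:,::-1])
print([(round(d['p'],2),np.round(d['rect']).tolist()) for d in recognise("block_1","wrist")][:5])
t=np.array([[.531,-.284,.004]]); print(proj(c,t),robot.current_time_s())
for x,z in((.08,.032),(.08,.008),(.0775,.044)): print(proj(c,[W(x,-.07,z),W(x,-.03,z)]))
```

```text
True [ 0.5215 -0.2857  0.0357] [0.731  0.3966 5.286 ]
[(0.96, [624.0, 85.0, 32.0, 56.0]), (0.93, [227.0, 223.0, 51.0, 90.0]), (0.93, [283.0, 353.0, 42.0, 73.0]), (0.74, [451.0, 300.0, 39.0, 46.0]), (0.63, [355.0, 79.0, 103.0, 49.0])]
[[231.1866 213.3836]] 37.8083
[[432.0183 356.9159]
 [463.8125 355.0533]]
[[426.5892 343.3255]
 [456.8602 341.527 ]]
[[435.0092 362.6303]
 [467.684  360.7276]]
```

View pics/w2.png

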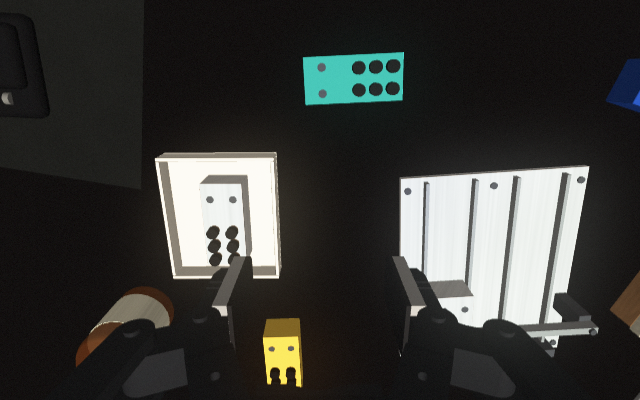

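```bash
python3 -c "
from h import *
print(workorder.close_job())"
```

```text
the job is handed in; nothing more can be done
None
```

I handed the job in after about 38 s on the robot clock. The right-lane block cleared the bar and was pushed home against the end stop. The left-lane block stopped against the bar, so I drew it back and set it down upright in the reject tray. The hand-in returned no verdict, and I saw no bystander moved in the pictures I took.

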